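# Put a slumped lane of cartons in order

### The arm

A 7-joint arm with a two-finger parallel gripper is mounted at the origin on a cart in front of the work surface, level with it; the furniture and walls round the work are solid. World frame = base frame: x ahead of the robot, y to its left, z up, the work surface at z = 0. Lengths are in m, angles in rad, forces in N, time in s.
With the tool pointing down it reaches from about 0.425 to 1.025 m from the base axis. Payload 3.6 kg.
Tool frame: the origin (TCP) lies at the very end of the fingers, on their centre line; the grasp point (between the pads) lies 19 mm behind it (env.grasp_offset is the distance from the TCP to the grasp point, in m); z points along the fingers, y is the line along which they close (so a half turn about z gives the same grasp; the last joint's range is limited). The gripper opens to 85 mm and grips with 20 to 120 N. Pads are 22 mm wide; open, the fingers measure 114 mm over their backs; the gripper's body (76 mm by 85 mm) begins 54 mm behind the grasp point. The pads swing forward as they close: fully open they stand 13 mm farther back than shut.
Start: joints at [-1.21, 0.591, 0.048, 1.609, -0.033, 0.943, -0.034], TCP at [0.318, 0.651, 0.231] pointing down, gripper open.
Joint ranges: [-2.69, 2.69], [-0.47, 2.24], [-1.27, 1.36], [0.19, 2.51], [-1.53, 4.68], [0.08, 2.07], [-3.09, 3.09]. Speed limits (rad/s): [2.57, 2.57, 3.14, 3.14, 3.14, 3.14, 3.14].

### API

Orientations are given as a rotation vector (axis times angle).
In Python, from rig import env gives the robot as it stands.
- The arm moves only by the shell command python3 shift.py 'ROWS' [OPENING] [FORCE]. ROWS is a JSON list of rows, 1 to 10 of them, each of 6 numbers: dx, dy, dz in shares of the most that a row can go, 1 being 62.5 mm, then a rotation vector rx, ry, rz in rad; each row shifts and turns the commanded pose from where the row before left it, along the tool's axes as they then stand; what a row does not reach is not made up. A row lasts 1/8 s, in which the tool goes at most 0.0625 m and 0.188 rad, less where a joint would pass 70% of its speed; a pose out of reach is approached as far as the arm can. OPENING is the opening from 0.0 (shut) to 1.0 (fully open), set as the command begins (- or left out keeps the last). The fingers move at their own pace and stop on an object; FORCE is the grip in N (left out, the last holds). Time passes only in rows, so rows that do not move let the fingers close. It prints the time, the measured TCP pose, the force, the opening and the grip force at its end. Input that does not fit is refused with a message, and nothing moves.
- env.get_obs(): the state, without advancing time (a new reading comes with each control period).
- env.camera(name): name is "scene" or "top" or "wrist"; returns the picture (400x640x3 uint8, red, green, blue); there is no depth.
- env.camera_params(name): a dict with "intrinsics" (3x3 intrinsics, pixels), "rvec" (rotation vector, rad) and "tvec" (3), from world to camera coordinates, as OpenCV has them. Camera axes: x right, y down, z forward; pixel columns grow to the right and rows downward; lengths in m; the calibration is good to about 2 mm. A picture is of the moment at which its call begins: read the wrist's pose just before it. camera_params takes no time and is no camera call; for the wrist camera it gives the pose at the moment of the call.
- env.finish_job(): hands the job in; it is judged then, once.
The state is a dict: "time_s": time; "joint_positions": joint angles; "qd": joint speeds; "effort": joint torques, N m; "eef_pos": TCP position; "tool_rot": TCP orientation; "wrist_force": force on the tool from outside, world axes, zero at the start; "moment": the same for the moment, N m; "grip_width": opening from 0.0 (shut) to 1.0 (fully open); "gripper_force": force on a finger pad.
Only numpy, scipy, OpenCV 4.12 (cv2) and the standard library are available. Lean on these libraries where they do the work, as an engineer would, in place of code of your own. Each camera call takes 0.05 s, during which the arm holds its last target. There are 200 camera calls.

### The job

A yellow bulb carton was put in the red cartons' lane of the grey rack by mistake, and two red cartons have slumped over it. Stand the two slumped red cartons upright in their lane, same end down (the follower plate behind the row can be drawn back by its knob to make room), and move the stray yellow carton to the near lane, upright, behind the other two yellow ones. Leave the follower pushed up gently until it bears on the row, so that the three red cartons stand upright and close together against the front stop; do not knock over the cartons that still stand, and leave the other things on the table where they are.

Things in the scene. Friction and masses are not known exactly. Their poses are not given: they have to be found in the camera images.
- rack: Grey two-lane rack, 270 x 176 mm, fixed. Origin on the table under its middle; x along the lanes from the front stops (robot's left) to the back (right), y away from the robot, z up. Far lane (y = +46 mm, 58 wide inside): red cartons; near lane (y = -46, 48 wide): yellow ones. Heights: lane floors 4, side rails 29, front stops 50 (inner face x = -110), back wall 34 (x = +150).
- red_lane (a point): Point on the floor of the far (red) lane, on its centre line, at the inner face of its front stop; axes as the rack's.
- bulb_lane (a point): The same point of the near (bulb) lane: its floor, centre line, inner face of the front stop; axes as the rack's. The lane is 260 mm long behind this point.
- follower (a joint): Slide of the follower, an aluminium plate (50 wide, top 81 mm above the table) across the red lane behind the row. 0 = fully back (right end), grows towards the front stop, most 0.185. Clear lane between front stop and plate = 205 mm minus this value; a snug row of three red cartons stops it at 0.121. About 4 N of friction; it stays where it is left.
- knob (a point): Middle of the follower's black round knob, 25 mm in diameter, from 66 to 100 mm above the table, on a stem 28 mm behind the plate's front face; this point is 84 mm above the table. Take it from above.
- red_lean_front: Red carton 52 x 100 x 28 mm, about 0.12 kg. Its 100 mm length is its y axis (up when it stands), 52 mm along x (across the lane), 28 mm along z (towards the front stop when it stands). Origin: middle of its rear 52 x 100 face, 14 mm behind its heart. Slumped: it leans towards the front stop, about 32 degrees from upright, standing on its front lower edge, over the stray yellow carton.
- red_lean_rear: Red carton 52 x 100 x 28 mm, about 0.12 kg. Its 100 mm length is its y axis (up when it stands), 52 mm along x (across the lane), 28 mm along z (towards the front stop when it stands). Origin: middle of its rear 52 x 100 face, 14 mm behind its heart. Slumped: it leans on the front one at the same angle; its lifted heel almost touches the third red carton.
- red_standing: Red carton 52 x 100 x 28 mm, about 0.12 kg. Its 100 mm length is its y axis (up when it stands), 52 mm along x (across the lane), 28 mm along z (towards the front stop when it stands). Origin: middle of its rear 52 x 100 face, 14 mm behind its heart. Still stands upright, loose, between the rear slumped one and the follower.
- bulb_stray: Yellow carton, 42 x 42 x 62 mm, about 0.06 kg, standing upright; z up, origin in the middle of its underside. The stray: it was put in the red lane by mistake, against the front stop; its short height let the red ones fall over it.
- bulb_front: Yellow carton, 42 x 42 x 62 mm, about 0.06 kg, standing upright; z up, origin in the middle of its underside. In the bulb lane, the first one, near the front stop.
- bulb_second: Yellow carton, 42 x 42 x 62 mm, about 0.06 kg, standing upright; z up, origin in the middle of its underside. In the bulb lane, behind the first; behind it the lane is empty.
- spanner: Steel combination spanner, 167 mm long, lying on the table between rack and robot (the other, larger spanner lies far left); leave alone.
- oil_filter: Orange oil filter, 72 mm in diameter, 88 mm high, standing on the table beyond the rack; leave alone.
- black_tape: Roll of black tape, 55 mm across, 19 mm high, on the table left of the rack; leave alone.
- brake_pad: Brake pad, 128 x 50 x 16 mm, on the table to the right; leave alone.
- mask_tape: Roll of masking tape, 100 mm across, 25 mm high, on the table to the right, near the robot; leave alone.

How it is judged:
At the end, for the whole second after the job is handed in: Three red cartons upright (4 deg) on the red lane's floor, follower joint above 0.115 (row against the front stop, at most 6 mm slack). Three yellow cartons upright (4 deg) on the bulb lane's floor, the stray behind the other two. All at rest (angle between each of red_lean_front, red_lean_rear, red_standing's own y axis and vertical below 0.07 rad and x of red_lean_front in the frame of red_lane between -0.006 and 0.096 m and y of red_lean_front in the frame of red_lane between -0.012 and 0.012 m and z of red_lean_front in the frame of red_lane between 0.044 and 0.056 m and linear speed of each of red_lean_front, red_lean_rear, red_standing, bulb_stray, bulb_front, bulb_second below 0.02 m/s and x of red_lean_rear in the frame of red_lane between -0.006 and 0.096 m and y of red_lean_rear in the frame of red_lane between -0.012 and 0.012 m and z of red_lean_rear in the frame of red_lane between 0.044 and 0.056 m and x of red_standing in the frame of red_lane between -0.006 and 0.096 m and y of red_standing in the frame of red_lane between -0.012 and 0.012 m and z of red_standing in the frame of red_lane between 0.044 and 0.056 m and angle between each of bulb_stray, bulb_front, bulb_second's own z axis and vertical below 0.07 rad and x of bulb_stray in the frame of bulb_lane between 0.015 and 0.225 m and y of bulb_stray in the frame of bulb_lane between -0.01 and 0.01 m and z of bulb_stray in the frame of bulb_lane between -0.006 and 0.006 m and x of bulb_front in the frame of bulb_lane between 0.015 and 0.225 m and y of bulb_front in the frame of bulb_lane between -0.01 and 0.01 m and z of bulb_front in the frame of bulb_lane between -0.006 and 0.006 m and x of bulb_second in the frame of bulb_lane between 0.015 and 0.225 m and y of bulb_second in the frame of bulb_lane between -0.01 and 0.01 m and z of bulb_second in the frame of bulb_lane between -0.006 and 0.006 m and x of bulb_stray in the frame of bulb_front above 0.035 m and x of bulb_stray in the frame of bulb_second above 0.035 m and value of joint follower above 0.115 m); the robot touches nothing.
It fails at once if a carton that still stands (the third red one or one of the two yellow ones in the bulb lane) is knocked over, beyond about 30 degrees (angle between red_standing's own y axis and vertical above 0.52 rad or angle between any of bulb_front, bulb_second's own z axis and vertical above 0.52 rad).
It fails at once if the follower is rammed against the row with more than 40 N (contact force between follower and red_lean_front above 40 N or contact force between follower and red_lean_rear above 40 N or contact force between follower and red_standing above 40 N).
It fails at once if one of the other things on the table is moved by more than 25 mm (distance of any of spanner, oil_filter, black_tape, brake_pad, mask_tape from where it was at the start of the episode above 0.025 m).
It also fails if it takes over 72 s, if anything falls off the work surface, if the arm or the gripper's body presses on something with over 40 N, if the wrist force passes 120 N, or if a joint passes its speed limit or range.

## Working session

There is one attempt and no reset: what is moved stays moved. The work goes in short steps, Python scripts to look and compute and a shell command to move; the robot and the scene stay as the last step left them, time stands still between calls to the robot, and variables do not carry over. Pictures are saved under pics/ and viewed, at most 10 in all, crops included, and the job is handed in when it is done.

```bash
ls; mkdir -p pics; python3 - <<'E'
from rig import env
import cv2,numpy as np
a=env.camera("scene");b=env.camera("top")
cv2.imwrite("pics/s0.png",a[:,:,::-1]);cv2.imwrite("pics/t0.png",b[:,:,::-1])
for n in("scene","top"):
    p=env.camera_params(n);print(n,p)
print(env.get_obs()["time_s"],env.get_obs()["tool_rot"],env.grasp_offset)
E
```

```text
pics
rig.py
shift.py
scene {'intrinsics': array([[433.02064793,   0.        , 317.18546317],
       [  0.        , 433.02064793, 199.66815234],
       [  0.        ,   0.        ,   1.        ]]), 'rvec': array([ 0.9268757 , -2.2414356 ,  1.32161957]), 'tvec': array([0.37325947, 0.2891909 , 0.86927983])}
top {'intrinsics': array([[368.33766421,   0.        , 318.69315752],
       [  0.        , 368.33766421, 198.17240347],
       [  0.        ,   0.        ,   1.        ]]), 'rvec': array([ 2.19212591, -2.1675124 ,  0.07182738]), 'tvec': array([-0.01728856,  0.58032159,  1.17664769])}
0.1 [-0.70808582 -3.0604037   0.00309435] 0.0187
```
View pics/s0.png

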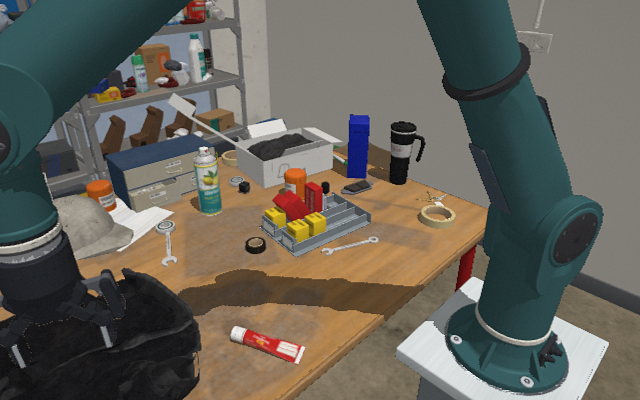

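View pics/t0.png

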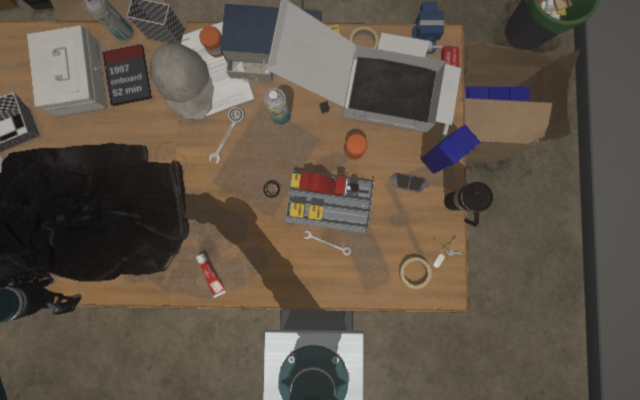

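The scene view shows the rack at about (315,220). In the top view it spans (287..373, 167..231): slumped reds at about (318,183), standing red (341,186), knob about (353,187), stray yellow (296,180), bulbs (297,211) and (316,213).

```bash
cat > h.py <<'E'
from rig import env
import cv2,numpy as np
from scipy.spatial.transform import Rotation as R
def cam(n):
    p=env.camera_params(n);return p["intrinsics"],R.from_rotvec(p["rvec"]).as_matrix(),np.array(p["tvec"])
def ray(c,uv):
    K,Rm,t=c;return -Rm.T@t,Rm.T@np.linalg.solve(K,[uv[0],uv[1],1.])
def onz(c,uv,z):
    o,d=ray(c,uv);return o+d*(z-o[2])/d[2]
def proj(c,P):
    K,Rm,t=c;q=(np.atleast_2d(P)@Rm.T+t)@K.T;return q[:,:2]/q[:,2:]
def tri(c1,a,c2,b):
    o1,d1=ray(c1,a);o2,d2=ray(c2,b);n=np.cross(d1,d2)
    s=np.linalg.solve(np.c_[d1,-d2,n],o2-o1);return o1+d1*s[0]+n*s[2]/2,np.linalg.norm(n*s[2])
def tool():
    o=env.get_obs();return np.array(o["eef_pos"]),R.from_rotvec(o["tool_rot"])
def snap(n,f,crop=None,k=1):
    c=cam(n);im=env.camera(n)[:,:,::-1].copy();cv2.imwrite("pics/raw_"+f,im)
    if crop: x,y,w,h=crop;im=im[y:y+h,x:x+w]
    cv2.imwrite("pics/"+f,cv2.resize(im,None,fx=k,fy=k,interpolation=cv2.INTER_CUBIC));return c
def to_tool(d): return tool()[1].inv().apply(d)
E
python3 - <<'E'
from h import *
c=cam("top")
for uv in [(290,167),(373,179),(369,231),(287,224),(353,187),(330,198)]: print(uv,onz(c,uv,.03).round(3))
p,r=tool();print(p,r.as_matrix().round(3))
w=cam("wrist");o,d=ray(w,(320,200));print(r.inv().apply(o-p),r.inv().apply(d),w[0])
E
```

```text
(290, 167) [0.68  0.084 0.03 ]
(373, 179) [ 0.644 -0.186  0.03 ]
(369, 231) [ 0.476 -0.173  0.03 ]
(287, 224) [0.495 0.09  0.03 ]
(353, 187) [ 0.617 -0.121  0.03 ]
(330, 198) [ 0.581 -0.047  0.03 ]
[0.3181447  0.65065568 0.2302648 ] [[-0.898  0.439 -0.001]
 [ 0.439  0.898 -0.002]
 [-0.    -0.002 -1.   ]]
[ 0.06837404 -0.00046237 -0.14219548] [-0.28034941  0.00800476  0.95994093] [[329.89039359   0.         317.33562636]
 [  0.         329.89039359 197.026972  ]
 [  0.           0.           1.        ]]
```

Units first: shifts go in shares of 62.5 mm. So -0.041 m is -0.656, -0.0465 m is -0.744.

```bash
python3 shift.py '[[-0.744,-0.656,0,0,0,0],[-0.744,-0.656,0,0,0,0],[-0.744,-0.656,0,0,0,0],[-0.744,-0.656,0,0,0,0],[-0.744,-0.656,0,0,0,0],[-0.744,-0.656,0,0,0,0],[-0.744,-0.656,0,0,0,0],[-0.744,-0.656,0,0,0,0],[-0.744,-0.656,0,0,0,0],[-0.744,-0.656,0,0,0,0]]' 1.0 ; python3 shift.py '[[-0.744,-0.656,0,0,0,0],[0,0,0,0,0,0.18],[0,0,0,0,0,0.18],[0,0,0,0,0,0.18],[0,0,0,0,0,0.18],[0,0,0,0,0,0.18],[0,0,0,0,0,0.18],[0,0,0,0,0,0.138],[0,0,0,0,0,0],[0,0,0,0,0,0]]'
python3 - <<'E'
from h import *
import pickle
p,r=tool();print(p,r.as_matrix().round(3));c=snap("wrist","w1.png");pickle.dump(c,open("c1.pkl","wb"))
for z in(0,.05,.1): print(onz(c,(320,200),z))
E
```

```text
time_s: 1.35
eef_pos: [0.5564, 0.0769, 0.2311]
tool_rot: [-0.708, -3.061, -0.0]
wrist_force: [0.9, 0.9, 0.6]
grip_width: 0.998
gripper_force: 0.0
time_s: 2.6
eef_pos: [0.5797, 0.0216, 0.2311]
tool_rot: [-2.329, -2.108, 0.001]
wrist_force: [-0.5, 0.7, 1.1]
grip_width: 0.999
gripper_force: 0.0
[0.57968561 0.02156995 0.23110956] [[ 0.1    0.995 -0.   ]
 [ 0.995 -0.1   -0.   ]
 [-0.    -0.    -1.   ]]
[ 0.57917178 -0.01941131  0.        ]
[ 0.5801532  -0.00485318  0.05      ]
[0.58113462 0.00970494 0.1       ]
```

View pics/w1.png

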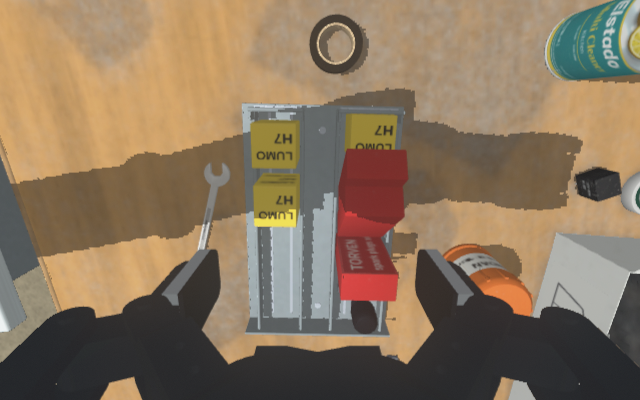

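w1: front stops at the top (row ~105). The yellow tops are at (274,143), (276,185) and the stray at (370,130). The slumped reds cover (342–408,150–235), the standing red's top is at (367,268), the knob at (363,317) and the oil filter at (487,280). I'll take a second view, shifted along the lane.

To row units: -0.05 m is -0.8.

```bash
python3 shift.py '[[-0.8,0,0,0,0,0],[-0.8,0,0,0,0,0],[0,0,0,0,0,0],[0,0,0,0,0,0]]'
python3 - <<'E'
from h import *
import pickle
p,r=tool();print(p);c=snap("wrist","w2.png");pickle.dump(c,open("c2.pkl","wb"))
a=cv2.imread("pics/raw_w1.png")[95:345,230:420];b=cv2.imread("pics/raw_w2.png")[0:270,230:420]
f=lambda i:cv2.resize(i[:250],None,fx=2.1,fy=2.1,interpolation=cv2.INTER_CUBIC)
cv2.imwrite("pics/ab.png",np.hstack([f(a),f(b)]))
E
```

```text
time_s: 3.15
eef_pos: [0.5697, -0.0778, 0.2313]
tool_rot: [-2.331, -2.105, -0.001]
wrist_force: [-1.4, 0.6, -0.1]
grip_width: 1.002
gripper_force: 0.0
[ 0.56969598 -0.07783833  0.23129092]
```

View pics/ab.png

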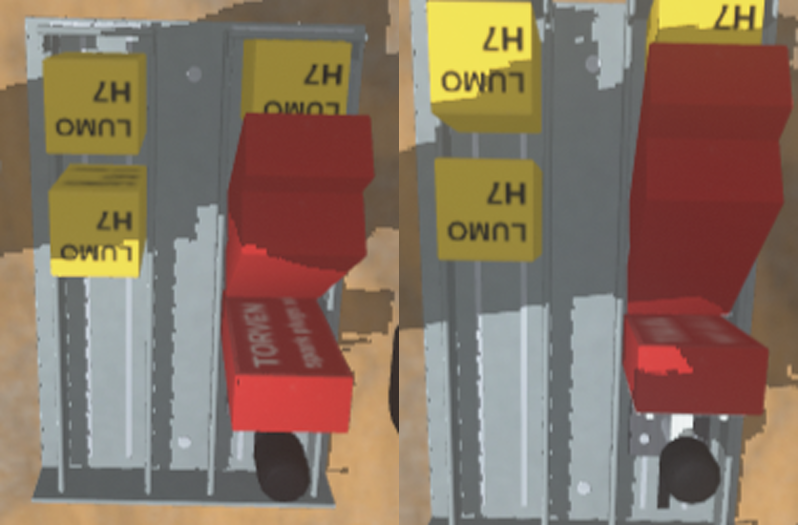

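The crops show the slumped pair clearly. In the right crop, edges lie at rows ~45, ~138 and ~305, with the standing red's top at 315–410 and the knob at (690,470). I'll use intensity profiles to locate the edges exactly.

```bash
python3 - <<'E'
from h import *
import pickle
c1,c2=[pickle.load(open(f"c{i}.pkl","rb")) for i in(1,2)]
A,B=[cv2.imread(f"pics/raw_w{i}.png") for i in(1,2)]
# red-channel profile, mean over central columns
print("A",[(v,int(A[v,365:385,2].mean()),int(A[v,365:385,0].mean())) for v in range(142,242,2)])
print("B",[(v,int(B[v,555-200:580-200,2].mean())) for v in range(0,205,2)])
for I,n in((A,"A"),(B,"B")):
    h=cv2.cvtColor(I,cv2.COLOR_BGR2HSV)
    red=((h[...,0]<6)|(h[...,0]>174))&(h[...,1]>150)&(h[...,2]>60)
    red[:, :320]=0; red[:, 425:]=0
    for v in range(0,320,8):
        q=np.where(red[v])[0]
        if len(q)>5: print(n,v,q.min(),q.max(),end="; ")
    yel=cv2.inRange(h,(20,140,70),(35,255,255))
    for c in cv2.findContours(yel,cv2.RETR_EXTERNAL,cv2.CHAIN_APPROX_SIMPLE)[0]:
        if cv2.contourArea(c)>250: print(n,"yel",cv2.boundingRect(c),cv2.approxPolyDP(c,4,True).reshape(-1,2).tolist())
E
```

```text
A [(142, 149, 54), (144, 98, 46), (146, 101, 46), (148, 107, 46), (150, 120, 44), (152, 121, 44), (154, 120, 44), (156, 121, 44), (158, 121, 44), (160, 121, 44), (162, 121, 44), (164, 122, 44), (166, 122, 44), (168, 122, 44), (170, 122, 44), (172, 122, 44), (174, 123, 43), (176, 123, 44), (178, 121, 43), (180, 113, 42), (182, 113, 42), (184, 113, 42), (186, 116, 43), (188, 121, 44), (190, 121, 44), (192, 121, 44), (194, 121, 44), (196, 121, 44), (198, 122, 44), (200, 122, 44), (202, 122, 44), (204, 122, 44), (206, 122, 45), (208, 123, 45), (210, 123, 45), (212, 124, 45), (214, 124, 45), (216, 119, 45), (218, 116, 44), (220, 130, 47), (222, 149, 51), (224, 160, 53), (226, 156, 52), (228, 153, 51), (230, 149, 51), (232, 145, 50), (234, 140, 51), (236, 128, 59), (238, 111, 63), (240, 110, 55)]
B [(0, 241), (2, 241), (4, 241), (6, 241), (8, 241), (10, 240), (12, 207), (14, 157), (16, 157), (18, 157), (20, 142), (22, 127), (24, 126), (26, 126), (28, 126), (30, 126), (32, 126), (34, 126), (36, 126), (38, 125), (40, 125), (42, 125), (44, 125), (46, 126), (48, 125), (50, 117), (52, 116), (54
[... 1318 characters left out ...]
 [298, 121]]
A yel (345, 114, 52, 37) [[346, 115], [345, 150], [358, 142], [365, 147], [374, 143], [375, 148], [377, 143], [383, 148], [390, 143], [393, 148], [396, 116]]
B 24 349 414; B 32 348 414; B 40 347 415; B 48 346 416; B 56 345 414; B 64 344 410; B 72 343 410; B 80 342 411; B 88 341 411; B 96 341 412; B 104 341 408; B 112 341 404; B 120 344 400; B 128 345 395; B 136 346 391; B 144 339 388; B 160 338 395; B 168 338 405; B 176 338 404; B 184 340 403; B 192 377 402; B yel (247, 76, 51, 48) [[247, 76], [249, 122], [296, 120], [293, 77]]
B yel (348, 0, 56, 25) [[348, 24], [350, 19], [401, 20], [403, 0], [351, 0]]
B yel (243, 0, 54, 63) [[245, 0], [246, 53], [257, 61], [296, 62], [292, 1]]
```

```bash
python3 - <<'E'
from h import *
import pickle
c1,c2=[pickle.load(open(f"c{i}.pkl","rb")) for i in(1,2)]
T=lambda n,a,b:print(n,*[np.round(x,4) for x in tri(c1,a,c2,b)])
for n,va,vb,a,b in [("Ftf",149,20.5,(345.5,405.5),(349,414.5)),("Ftb",178,49.5,(341,407.5),(345.5,416.5)),("Rtf",186.5,65.5,(342.5,402.5),(343.5,410.5)),("Rtb",215.5,95,(337.5,403.5),(340.5,412.5)),("Stf",273,178,(338,394.5),(338,405)),("Stb",300,196.5,(341,395),(341,402.5))]:
    T(n+"L",(a[0],va),(b[0],vb));T(n+"R",(a[1],va),(b[1],vb))
# bulb_second top corners / first, stray back corners
T("bs nearback",(255,217),(249,122));T("bs farback",(295,216),(296,120))
T("bs nearfront",(254,185),(247,76));T("bs farfront",(297,178),(293,77))
T("bf farback",(295,167),(293,62));
A,B=[cv2.imread(f"pics/raw_w{i}.png") for i in(1,2)]
for I,c,n in((A,c1,"A"),(B,c2,"B")):
    h=cv2.cvtColor(I,cv2.COLOR_BGR2HSV)
    m=cv2.inRange(h,(5,150,80),(14,255,255));m[:,:430]=0
    q=np.argwhere(m)[:,::-1];print(n,"filter bbox",q.min(0),q.max(0),onz(c,q.mean(0),.088))
    k=(I.max(2)<45).astype(np.uint8);k[:,:345]=0;k[:,390:]=0;k[340:]=0;k[:170]=0
    for cc in cv2.findContours(k,cv2.RETR_EXTERNAL,cv2.CHAIN_APPROX_SIMPLE)[0]:
        if cv2.contourArea(cc)>100: print(n,"knob",cv2.boundingRect(cc),[np.round(x,1) for x in cv2.minEnclosingCircle(cc)])
# rack corners top-of-rail near corners
for uv in [(243,105),(405,108),(248,333),(388,333)]: print(onz(c1,uv,.03).round(4))
E
```

```text
FtfL [0.6074 0.0498 0.089 ] 0.0006
FtfR [0.6586 0.0447 0.0887] 0.0
FtbL [0.6014 0.0276 0.1018] 0.0016
FtbR [0.6562 0.0221 0.1014] 0.0003
RtfL [0.6013 0.0174 0.0904] 0.0011
RtfR [0.6545 0.012  0.0901] 0.0004
RtbL [ 0.5953 -0.0051  0.1024] 0.0008
RtbR [ 0.652  -0.0108  0.1021] 0.0001
StfL [ 0.5905 -0.0792  0.068 ] 0.0018
StfR [ 0.6508 -0.0849  0.0691] 0.0034
StbL [ 0.5903 -0.0873  0.1041] 0.0021
StbR [ 0.6413 -0.0925  0.1039] 0.0001
bs nearback [ 0.5082 -0.0203  0.0382] 0.0008
bs farback [ 0.5532 -0.0228  0.0406] 0.0028
bs nearfront [0.5176 0.02   0.062 ] 0.001
bs farfront [0.5572 0.0172 0.0355] 0.0021
bf farback [0.558  0.03   0.0414] 0.0001
A filter bbox [443 244] [532 315] [ 0.74299567 -0.09245739  0.088     ]
B filter bbox [444 163] [551 248] [ 0.73211108 -0.11565257  0.088     ]
[0.5125 0.0956 0.03  ]
[0.674  0.0768 0.03  ]
[ 0.4758 -0.1707  0.03  ]
[ 0.6463 -0.1876  0.03  ]
```

To row units: 0.055 m is 0.88, 0.0474 m is 0.7584.

```bash
python3 shift.py '[[0.104,0.7584,0,0,0,0],[0,0,0.88,0,0,0],[0,0,0.88,0,0,0],[0,0,0.64,0,0,0],[0,0,0.32,0,0,0],[0,0,0,0,0,0],[0,0,0,0,0,0]]'; python3 shift.py '[[0,0,0,0,0,0],[0,0,0,0,0,0],[0,0,0,0,0,0],[0,0,0,0,0,0],[0,0,0,0,0,0]]' 0 40
```

```text
time_s: 4.08
eef_pos: [0.619, -0.0763, 0.0628]
tool_rot: [2.33, 2.104, 0.003]
wrist_force: [-0.4, 0.3, 0.7]
grip_width: 1.003
gripper_force: 0.0
time_s: 4.7
eef_pos: [0.6182, -0.0765, 0.0627]
tool_rot: [2.331, 2.104, 0.002]
wrist_force: [-1.2, -0.3, 6.4]
grip_width: 0.602
gripper_force: 41.2
```

To row units: -0.009 m is -0.144, -0.008 m is -0.128.

```bash
python3 shift.py '[[0,0,-0.016,0,0,0],[-0.128,0,0,0,0,0],[-0.128,0,0,0,0,0],[-0.128,0,0,0,0,0],[-0.144,0,0,0,0,0],[0,0,0,0,0,0],[0,0,0,0,0,0]]'; python3 shift.py '[[0,0,0.016,0,0,0],[0,0,0,0,0,0],[0,0,0,0,0,0],[0,0,0,0,0,0]]' 1.0; python3 shift.py '[[0,0,-0.8,0,0,0],[0,0,-0.88,0,0,0],[0,0,0,0,0,0],[0,0,0,0,0,0]]'
python3 - <<'E'
from h import *
import pickle
print(tool()[0]);c=snap("wrist","w3.png",(200,0,240,400),1.5);pickle.dump(c,open("c3.pkl","wb"))
E
```

```text
time_s: 5.58
eef_pos: [0.6145, -0.1052, 0.0628]
tool_rot: [-2.326, -2.104, -0.005]
wrist_force: [-0.6, 6.7, 5.6]
grip_width: 0.605
gripper_force: 42.1
time_s: 6.08
eef_pos: [0.614, -0.1098, 0.0612]
tool_rot: [2.332, 2.104, -0.001]
wrist_force: [0.1, -0.6, 0.1]
grip_width: 1.001
gripper_force: 0.0
time_s: 6.58
eef_pos: [0.6137, -0.109, 0.1662]
tool_rot: [-2.331, -2.105, 0.0]
wrist_force: [-0.4, 0.8, -0.3]
grip_width: 0.998
gripper_force: 0.0
[ 0.61374287 -0.10901413  0.16615079]
```

View pics/w3.png

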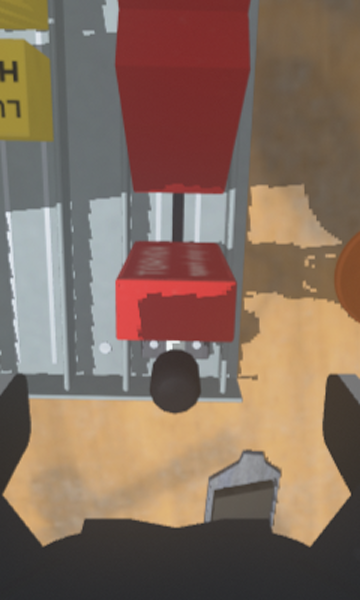

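w3 shows the standing red still upright with the follower just behind it. There is a clear gap between it and the heel of the slumped pair. Next I'll align the tilted tool for the rear slumped carton.

```bash
cat >> h.py <<'E'
EX=np.array([-.1,-.995,0]);EY=np.array([.995,-.1,0]);EZ=np.array([0,0,1.])
def W(s,l,z): return s*EX+l*EY+z*EZ
def go(s,l,z):
    p,r=tool();print("now s,l,z",(p@EX).round(4),(p@EY).round(4),p[2].round(4),"tilt deg",np.degrees(np.arcsin(r.as_matrix()[:,2]@EX)).round(1),"ty",r.as_matrix()[:,1].round(3));print("tool delta",r.inv().apply(W(s,l,z)-p).round(4))
E
python3 shift.py '[[0.784,0.008,0,0,0,0],[0.784,0.008,0,0,0,0],[0.784,0.008,0,0,0,0],[0,0,0,0,-0.185,0],[0,0,0,0,-0.185,0],[0,0,0,0,-0.17,0],[0,0,0,0,0,0],[0,0,0,0,0,0]]'
python3 -c "
from h import *
go(-.0999,.623,.1513);go(-.0416,.623,.058)"
```

```text
time_s: 7.62
eef_pos: [0.6297, 0.0353, 0.1657]
tool_rot: [2.025, 1.826, -0.562]
wrist_force: [-0.1, -1.2, 0.7]
grip_width: 0.994
gripper_force: 0.0
now s,l,z -0.0981 0.623 0.1657 tilt deg 31.0 ty [ 0.995 -0.103 -0.002]
tool delta [0.0089 0.     0.0114]
now s,l,z -0.0981 0.623 0.1657 tilt deg 31.0 ty [ 0.995 -0.103 -0.002]
tool delta [0.0069 0.0004 0.1214]
```

To row units: 0.045 m is 0.72, 0.035 m is 0.56.

```bash
python3 shift.py '[[0.112,0,0.48,0,0,0],[0,0,0.72,0,0,0],[0,0,0.56,0,0,0],[0,0,0.176,0,0,0],[0,0,0,0,0,0],[0,0,0,0,0,0]]'; python3 shift.py '[[0,0,0,0,0,0],[0,0,0,0,0,0],[0,0,0,0,0,0],[0,0,0,0,0,0],[0,0,0,0,0,0]]' 0 40
python3 -c "
from h import *
go(-.0416,.623,.058)"
```

```text
time_s: 8.38
eef_pos: [0.6262, -0.0187, 0.0603]
tool_rot: [2.023, 1.826, -0.556]
wrist_force: [-0.3, 1.3, -1.3]
grip_width: 1.003
gripper_force: 0.0
time_s: 9.0
eef_pos: [0.6255, -0.0182, 0.0596]
tool_rot: [2.022, 1.827, -0.558]
wrist_force: [-0.8, 3.1, 6.2]
grip_width: 0.606
gripper_force: 41.8
now s,l,z -0.0445 0.6242 0.0596 tilt deg 30.9 ty [ 0.995 -0.101  0.001]
tool delta [-0.0016 -0.0011  0.0028]
```

To row units: -0.0128 m is -0.2048, -0.0122 m is -0.1952.

```bash
python3 shift.py '[[-0.16,0,0,0,0,0],[-0.16,0,-0.064,0,0,0],[0,0,0,0,0.18,0],[-0.1952,0,0.0736,0,0,0],[0,0,0,0,0.18,0],[-0.2048,0,0.0368,0,0,0],[0,0,0,0,0.18,0],[0,0,0,0,0,0],[0,0,0,0,0,0]]'
python3 - <<'E'
from h import *
go(.0115,.621,.063)
import pickle
c=snap("wrist","w4.png",(200,0,240,400),1.5);pickle.dump(c,open("c4.pkl","wb"))
E
```

```text
time_s: 10.12
eef_pos: [0.6199, -0.0605, 0.0715]
tool_rot: [-2.332, -2.105, 0.006]
wrist_force: [-0.1, 0.8, -1.7]
grip_width: 0.612
gripper_force: 42.0
now s,l,z -0.0018 0.6228 0.0715 tilt deg 0.2 ty [ 0.995 -0.102 -0.003]
tool delta [-0.0133 -0.0018  0.0086]
```

View pics/w4.png

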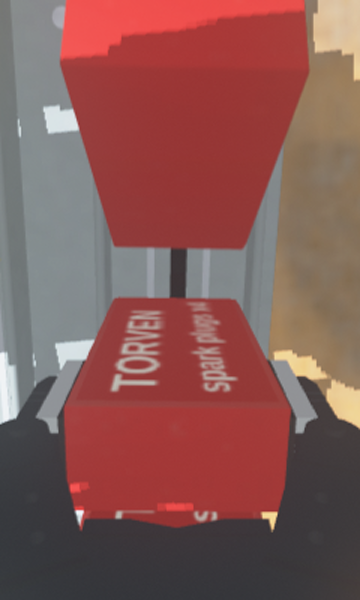

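To row units: -0.0108 m is -0.1728, 0.005 m is 0.08.

```bash
python3 shift.py '[[-0.1728,-0.016,0,0,0,0],[0,0,0,0,0,0],[0,0,0.08,0,0,0],[0,0,0.032,0,0,0],[0,0,0,0,0,0],[0,0,0,0,0,0]]'
```

```text
time_s: 10.92
eef_pos: [0.6187, -0.0706, 0.0657]
tool_rot: [2.332, 2.105, 0.0]
wrist_force: [-0.5, -0.3, -1.6]
grip_width: 0.606
gripper_force: 41.9
```

```bash
python3 shift.py '[[0,0,0.024,0,0,0],[0,0,0.024,0,0,0],[0,0,0,0,0,0]]'; python3 shift.py '[[0,0,0.024,0,0,0],[0,0,0.016,0,0,0],[0,0,0,0,0,0]]'
```

```text
time_s: 11.3
eef_pos: [0.6185, -0.0706, 0.0626]
tool_rot: [-2.332, -2.105, 0.0]
wrist_force: [0.2, -0.0, -1.9]
grip_width: 0.604
gripper_force: 41.9
time_s: 11.68
eef_pos: [0.6186, -0.0709, 0.0621]
tool_rot: [-2.332, -2.105, -0.001]
wrist_force: [-4.0, -0.3, 11.4]
grip_width: 0.604
gripper_force: 42.8
```

To row units: -0.001 m is -0.016.

```bash
python3 shift.py '[[0,0,-0.016,0,0,0],[0,0,0,0,0,0],[0,0,0,0,0,0],[0,0,0,0,0,0]]' 1.0; python3 shift.py '[[0,0,-0.8,0,0,0],[0,0,-0.88,0,0,0],[0.8,0,0,0,0,0],[0.8,0,0,0,0,0],[0.48,0,0,0,-0.185,0],[0,0,0,0,-0.185,0],[0,0,0,0,-0.17,0],[0,0,0,0,0,0],[0,0,0,0,0,0]]'
python3 - <<'E'
from h import *
import pickle
c=pickle.load(open("c4.pkl","rb"))
for uv in((241,45),(405,45)):
    q=onz(c,uv,.1025);print("Ftb s,l",q@EX,q@EY)
go(-.0752,.6245,.059)
c=snap("wrist","w5.png",(160,0,320,400),1.5);pickle.dump(c,open("c5.pkl","wb"))
E
```

```text
time_s: 12.18
eef_pos: [0.6186, -0.0706, 0.0609]
tool_rot: [-2.332, -2.105, 0.0]
wrist_force: [0.0, -0.5, 0.9]
grip_width: 0.999
gripper_force: 0.0
time_s: 13.3
eef_pos: [0.6315, 0.0568, 0.1666]
tool_rot: [2.025, 1.825, -0.56]
wrist_force: [0.6, -0.9, 0.3]
grip_width: 0.999
gripper_force: 0.0
Ftb s,l -0.08756954435684614 0.5995648003146887
Ftb s,l -0.08750933004108896 0.6503179088422288
now s,l,z -0.1197 0.6227 0.1666 tilt deg 30.9 ty [ 0.995 -0.104 -0.   ]
tool delta [0.0171 0.002  0.1152]
```

View pics/w5.png

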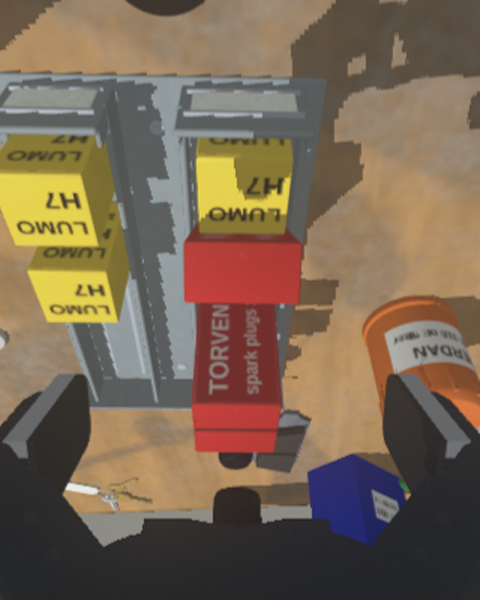

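w5 shows the rear red now standing against the third one, with the front red's top end at (243,267) unmoved. Next I'll grasp the front one.

To row units: 0.045 m is 0.72, 0.035 m is 0.56.

```bash
python3 shift.py '[[0.2736,0.024,0.32,0,0,0],[0,0,0.72,0,0,0],[0,0,0.56,0,0,0],[0,0,0.24,0,0,0],[0,0,0,0,0,0],[0,0,0,0,0,0]]'; python3 shift.py '[[0,0,0,0,0,0],[0,0,0,0,0,0],[0,0,0,0,0,0],[0,0,0,0,0,0],[0,0,0,0,0,0]]' 0 40
python3 -c "
from h import *
go(-.0752,.6245,.059)"
```

```text
time_s: 14.1
eef_pos: [0.63, 0.015, 0.0595]
tool_rot: [2.023, 1.826, -0.556]
wrist_force: [-1.2, 0.3, 0.3]
grip_width: 0.999
gripper_force: 0.0
time_s: 14.72
eef_pos: [0.6295, 0.0152, 0.0595]
tool_rot: [2.022, 1.827, -0.558]
wrist_force: [-1.0, 2.1, 5.9]
grip_width: 0.603
gripper_force: 42.2
now s,l,z -0.0781 0.6248 0.0595 tilt deg 30.9 ty [ 0.995 -0.101  0.001]
tool delta [-0.0022 -0.0003  0.0019]
```

To row units: -0.01 m is -0.16, -0.001 m is -0.016.

```bash
python3 shift.py '[[-0.16,0,0,0,0,0],[-0.16,0,-0.064,0,0,0],[0,0,0,0,0.18,0],[-0.1952,0,0.0736,0,0,0],[0,0,0,0,0.18,0],[-0.2048,-0.016,0.0368,0,0,0],[0,0,0,0,0.18,0],[0,0,0,0,0,0],[0,0,0,0,0,0]]'
python3 - <<'E'
from h import *
go(-.0215,.622,.0635)
import pickle
c=snap("wrist","w6.png",(200,0,240,400),1.5);pickle.dump(c,open("c6.pkl","wb"))
E
```

```text
time_s: 15.85
eef_pos: [0.6227, -0.0268, 0.0714]
tool_rot: [-2.332, -2.105, 0.006]
wrist_force: [-0.4, 0.4, -1.2]
grip_width: 0.607
gripper_force: 42.3
now s,l,z -0.0356 0.6223 0.0714 tilt deg 0.1 ty [ 0.995 -0.102 -0.003]
tool delta [-0.0141 -0.0002  0.0079]
```

View pics/w6.png

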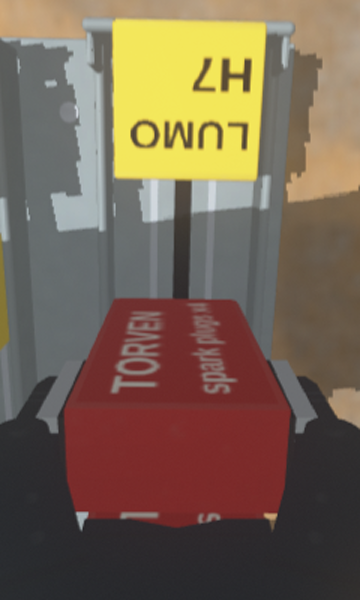

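```bash
python3 shift.py '[[-0.2,0,0,0,0,0],[0,0,0,0,0,0],[0,0,0.08,0,0,0],[0,0,0.032,0,0,0],[0,0,0.024,0,0,0],[0,0,0.016,0,0,0],[0,0,0,0,0,0]]'; python3 - <<'E'
from h import *
import pickle
c=pickle.load(open("c6.pkl","rb"))
for uv in((274.7,13.3),(376.7,14.7),(274.7,118.7),(374.7,120)):
    q=onz(c,uv,.066);print("s,l",(q@EX).round(4),(q@EY).round(4))
E
```

```text
time_s: 16.77
eef_pos: [0.6223, -0.039, 0.0629]
tool_rot: [-2.332, -2.105, 0.0]
wrist_force: [0.2, -0.0, -0.9]
grip_width: 0.608
gripper_force: 42.3
s,l -0.1387 0.6055
s,l -0.1381 0.6464
s,l -0.0975 0.604
s,l -0.0969 0.6476
```

Units first: shifts go in shares of 62.5 mm. So 0.0008 m is 0.0128.

```bash
python3 shift.py '[[0,0,0.0128,0,0,0],[0,0,0,0,0,0]]'; python3 shift.py '[[0,0,0,0,0,0],[0,0,0,0,0,0],[0,0,0,0,0,0],[0,0,0,0,0,0]]' 1.0;  python3 shift.py '[[0,0,-0.8,0,0,0],[0,0,-0.88,0,0,0],[0,0,0,0,0,0],[0,0,0,0,0,0]]';python3 - <<'E'
from h import *
import pickle
c=pickle.load(open("c2.pkl","rb"))
for uv in((247,76),(293,77),(248.5,122),(296,120)):
    q=onz(c,uv,.066);print("s,l",(q@EX).round(4),(q@EY).round(4))
go(-.1177,.6255,.11)
c=snap("wrist","w7.png",(100,0,340,400),1.5);pickle.dump(c,open("c7.pkl","wb"))
I=cv2.imread("pics/raw_w7.png");h=cv2.cvtColor(I,cv2.COLOR_BGR2HSV)
yel=cv2.inRange(h,(20,140,70),(35,255,255))
for k in cv2.findContours(yel,cv2.RETR_EXTERNAL,cv2.CHAIN_APPROX_SIMPLE)[0]:
    if cv2.contourArea(k)>250:
        for uv in cv2.approxPolyDP(k,4,True).reshape(-1,2):
            q=onz(c,uv,.066);print(uv,(q@EX).round(4),(q@EY).round(4),end=";")
        print()
E
```

```text
time_s: 17.02
eef_pos: [0.6225, -0.039, 0.0624]
tool_rot: [2.332, 2.105, 0.0]
wrist_force: [0.5, -0.3, -0.1]
grip_width: 0.608
gripper_force: 42.4
time_s: 17.52
eef_pos: [0.6224, -0.0389, 0.0622]
tool_rot: [2.332, 2.105, 0.0]
wrist_force: [-0.0, -0.2, -0.3]
grip_width: 0.999
gripper_force: 0.0
time_s: 18.02
eef_pos: [0.6219, -0.0388, 0.1671]
tool_rot: [-2.331, -2.105, 0.0]
wrist_force: [0.3, -0.2, 0.3]
grip_width: 1.002
gripper_force: 0.0
s,l -0.0714 0.5133
s,l -0.0706 0.5537
s,l -0.032 0.5124
s,l -0.0337 0.5557
now s,l,z -0.0236 0.6227 0.1671 tilt deg -0.0 ty [ 0.995 -0.102 -0.   ]
tool delta [0.0941 0.0027 0.0571]
[167 132] -0.0722 0.5139;[172 186] -0.0318 0.5127;[225 187] -0.031 0.5528;[238 175] -0.0403 0.5633;[236 128] -0.075 0.5642;
[156  46] -0.1296 0.5135;[164 107] -0.0897 0.5139;[235 106] -0.0903 0.5645;[232  55] -0.1239 0.5647;[213  45] -0.1302 0.5523;
[293  32] -0.1382 0.6067;[292  95] -0.0978 0.6051;[348  97] -0.0964 0.6446;[352  35] -0.1364 0.6463;
```

View pics/w7.png

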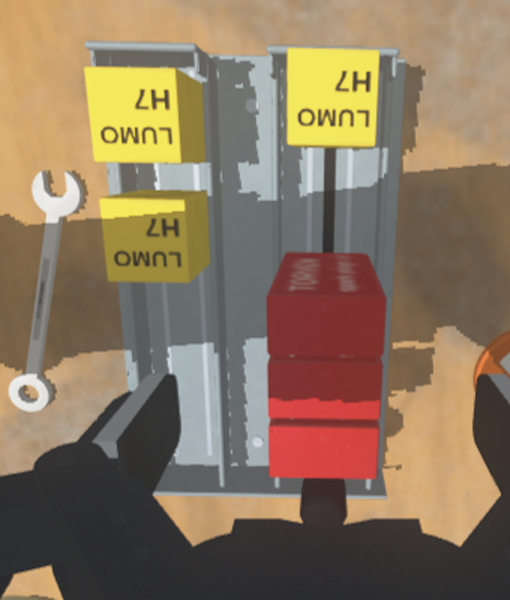

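```bash
python3 shift.py '[[0.752,0.016,0,0,0,0],[0.752,0.024,0,0,0,0],[0,0,0.88,0,0,0],[0,0,0.8,0,0,0],[0,0,0.4,0,0,0],[0,0,0,0,0,0],[0,0,0,0,0,0]]';python3 -c "
from h import *
go(-.1177,.6255,.037)"; python3 shift.py '[[0,0,0,0,0,0],[0,0,0,0,0,0],[0,0,0,0,0,0],[0,0,0,0,0,0],[0,0,0,0,0,0]]' 0 25
```

```text
time_s: 18.95
eef_pos: [0.6345, 0.0542, 0.0372]
tool_rot: [-2.332, -2.105, 0.0]
wrist_force: [0.9, 0.6, -0.2]
grip_width: 0.999
gripper_force: 0.0
now s,l,z -0.1174 0.6259 0.0372 tilt deg 0.0 ty [ 0.995 -0.102 -0.   ]
tool delta [ 0.0003 -0.0004  0.0002]
time_s: 19.58
eef_pos: [0.635, 0.0544, 0.0383]
tool_rot: [2.331, 2.105, 0.002]
wrist_force: [-0.6, -0.2, 6.4]
grip_width: 0.493
gripper_force: 27.1
```

```bash
python3 shift.py '[[0,0,-0.48,0,0,0],[0,0,-0.96,0,0,0],[0,-0.752,0,0,0,0],[0,-0.7472,0,0,0,0],[-0.928,0,0,0,0,0],[-0.928,0,0,0,0,0],[0,0,0,0,0,0],[0,0,0,0,0,0]]'
python3 - <<'E'
from h import *
go(-.0005,.532,.042)
import pickle
c=snap("wrist","w8.png",(100,0,340,400),1.5);pickle.dump(c,open("c8.pkl","wb"))
E
```

```text
time_s: 20.58
eef_pos: [0.5294, -0.0514, 0.1272]
tool_rot: [-2.332, -2.104, -0.001]
wrist_force: [0.5, 0.2, -0.6]
grip_width: 0.486
gripper_force: 26.4
now s,l,z -0.0018 0.5319 0.1272 tilt deg -0.0 ty [ 0.995 -0.103  0.   ]
tool delta [-0.0014  0.0001  0.0852]
```

View pics/w8.png

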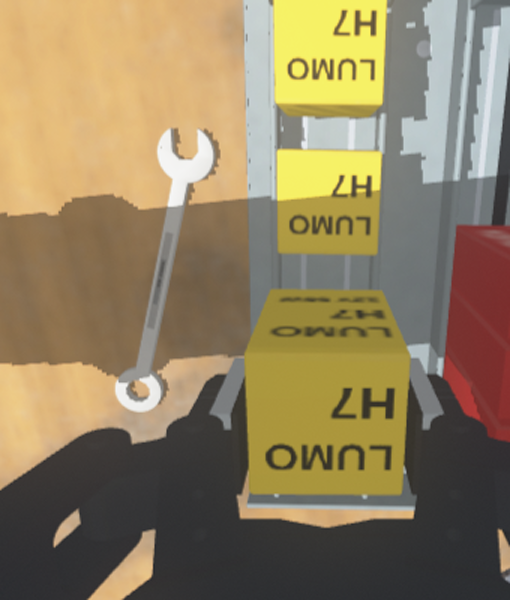

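w8: the stray is held upright in line with the other bulbs, with its front face behind bulb_second (back edge at row 253). Lowering now.

To row units: -0.002 m is -0.032, 0.03 m is 0.48.

```bash
python3 shift.py '[[-0.032,0,0.48,0,0,0],[0,0,0.48,0,0,0],[0,0,0.32,0,0,0],[0,0,0,0,0,0],[0,0,0.064,0,0,0],[0,0,0.048,0,0,0],[0,0,0,0,0,0],[0,0,0,0,0,0]]'
```

```text
time_s: 21.62
eef_pos: [0.5294, -0.0536, 0.0406]
tool_rot: [2.331, 2.105, 0.001]
wrist_force: [-0.3, -1.4, -0.2]
grip_width: 0.486
gripper_force: 26.4
```

To row units: 0.0015 m is 0.024, 0.001 m is 0.016.

```bash
python3 shift.py '[[0,0,0.024,0,0,0],[0,0,0.016,0,0,0],[0,0,0,0,0,0]]'; python3 shift.py '[[0,0,0,0,0,0],[0,0,0,0,0,0],[0,0,0,0,0,0],[0,0,0,0,0,0]]' 0.75;  python3 shift.py '[[0,0,-0.8,0,0,0],[0,0,-0.88,0,0,0],[0,0,-0.48,0,0,0],[0,0,0,0,0,0],[0,0,0,0,0,0]]'
python3 - <<'E'
from h import *
import pickle
go(.07,.62,.17)
c=snap("wrist","w9.png",(100,0,340,400),1.5);pickle.dump(c,open("c9.pkl","wb"))
I=cv2.imread("pics/raw_w9.png");h=cv2.cvtColor(I,cv2.COLOR_BGR2HSV)
yel=cv2.inRange(h,(20,140,70),(35,255,255))
for k in cv2.findContours(yel,cv2.RETR_EXTERNAL,cv2.CHAIN_APPROX_SIMPLE)[0]:
    if cv2.contourArea(k)>250:
        for uv in cv2.approxPolyDP(k,4,True).reshape(-1,2):
            q=onz(c,uv,.066);print(uv,(q@EX).round(4),(q@EY).round(4),end=";")
        print()
K=cv2.imread("pics/raw_w7.png");c=pickle.load(open("c7.pkl","rb"))
E
```

```text
time_s: 22.0
eef_pos: [0.5293, -0.0536, 0.0382]
tool_rot: [2.332, 2.105, 0.0]
wrist_force: [-1.1, -0.1, 4.8]
grip_width: 0.487
gripper_force: 27.0
time_s: 22.5
eef_pos: [0.5288, -0.0535, 0.0375]
tool_rot: [-2.331, -2.105, 0.001]
wrist_force: [-0.6, -0.4, -0.3]
grip_width: 0.745
gripper_force: 0.0
time_s: 23.12
eef_pos: [0.5287, -0.0534, 0.1721]
tool_rot: [-2.331, -2.105, 0.001]
wrist_force: [-0.8, -0.2, -0.5]
grip_width: 0.747
gripper_force: 0.0
now s,l,z 0.0003 0.5314 0.1721 tilt deg 0.0 ty [ 0.995 -0.102 -0.001]
tool delta [-0.0696  0.0888  0.002 ]
[297 157] -0.0293 0.5163;[292 168] -0.0208 0.5123;[292 218] 0.0195 0.5115;[341 219] 0.0204 0.5505;[344 169] -0.0201 0.552;[339 158] -0.0285 0.5481;
[292  98] -0.072 0.5134;[292 154] -0.0315 0.5126;[344 155] -0.0308 0.5518;[347 100] -0.0706 0.5531;
[291   7] -0.1307 0.514;[291  72] -0.0896 0.5131;[297  78] -0.0856 0.5172;[342  78] -0.0856 0.5492;[348  72] -0.0896 0.5533;[350   9] -0.1295 0.5537;
```

```bash
python3 - <<'E'
from h import *
import pickle
for f,pts in((3,((316.7,274.5),(300.3,252),(333.5,252))),(7,((301,340),(331,340)))):
    c=pickle.load(open(f"c{f}.pkl","rb"))
    for uv in pts:
        q=onz(c,uv,.1);print(f,uv,(q@EX).round(4),(q@EY).round(4))
c=cam("wrist")
c9=pickle.load(open("c9.pkl","rb"));print(proj(c9,[W(.085,.621,.1)]))
I=cv2.imread("pics/raw_w9.png")
cv2.imwrite("pics/k9.png",cv2.resize(I[150:350,330:500],None,fx=3,fy=3))
E
```

```text
3 (316.7, 274.5) 0.0943 0.6214
3 (300.3, 252) 0.0771 0.6101
3 (333.5, 252) 0.0771 0.633
7 (301, 340) 0.0789 0.6107
7 (331, 340) 0.0789 0.6332
[[436.33466384 315.41351045]]
```

View pics/k9.png

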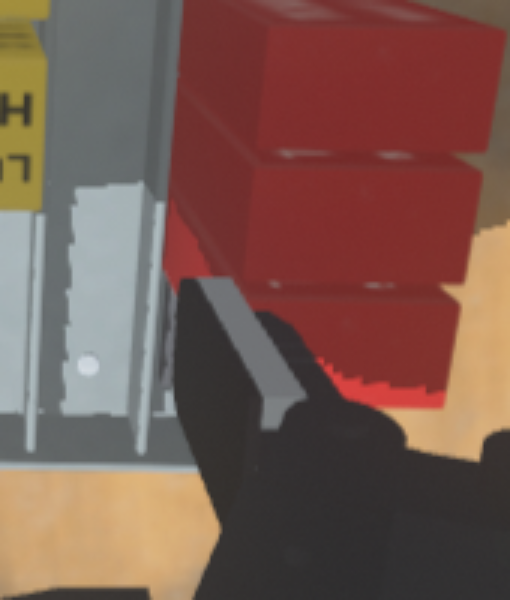

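k9 shows the three reds upright; the knob is hidden behind the finger. From w3 and w7 the knob sits at s≈0.083, l≈0.6215.

```bash
python3 shift.py '[[-0.656,0.72,0,0,0,0],[-0.664,0.7248,0,0,0,0],[0,0,0.8,0,0,0],[0,0,0.64,0,0,0],[0,0,0.224,0,0,0],[0,0,0,0,0,0],[0,0,0,0,0,0]]' 0.75
python3 -c "
from h import *
go(.083,.6215,.068)"; python3 shift.py '[[0,0,0,0,0,0],[0,0,0,0,0,0],[0,0,0,0,0,0],[0,0,0,0,0,0],[0,0,0,0,0,0],[0,0,0,0,0,0]]' 0 30
```

```text
time_s: 24.05
eef_pos: [0.6117, -0.1449, 0.0698]
tool_rot: [2.33, 2.104, 0.002]
wrist_force: [0.1, 0.1, -0.1]
grip_width: 0.747
gripper_force: 0.0
now s,l,z 0.083 0.6231 0.0698 tilt deg 0.0 ty [ 0.995 -0.102  0.002]
tool delta [-0.     -0.0016  0.0018]
time_s: 24.8
eef_pos: [0.6097, -0.1447, 0.0699]
tool_rot: [-2.331, -2.104, 0.001]
wrist_force: [-2.5, 0.7, 7.1]
grip_width: 0.274
gripper_force: 29.4
```

To row units: 0.006 m is 0.096, 0.005 m is 0.08.

```bash
python3 shift.py '[[0.048,0,0,0,0,0],[0.08,0,0,0,0,0],[0.096,0,0,0,0,0],[0.096,0,0,0,0,0],[0.096,0.008,0,0,0,0],[0.096,0,0,0,0,0],[0.096,0,0,0,0,0],[0.096,0.008,0,0,0,0],[0.096,0,0,0,0,0]]'
python3 shift.py '[[0.096,0,0,0,0,0],[0.096,0.008,0,0,0,0],[0.096,0,0,0,0,0],[0.096,0,0,0,0,0],[0.096,0.008,0,0,0,0],[0.096,0,0,0,0,0],[0.08,0,0,0,0,0],[0.048,0,0,0,0,0],[0,0,0,0,0,0]]'
python3 - <<'E'
from h import *
import pickle
go(-.027,.623,.07)
c=snap("wrist","w10.png",(180,0,280,400),1.5);pickle.dump(c,open("c10.pkl","wb"))
E
```

```text
time_s: 25.92
eef_pos: [0.6151, -0.1006, 0.0699]
tool_rot: [2.333, 2.099, -0.008]
wrist_force: [-3.6, -8.3, 5.3]
grip_width: 0.274
gripper_force: 29.3
time_s: 27.05
eef_pos: [0.6206, -0.0562, 0.0699]
tool_rot: [2.333, 2.101, -0.007]
wrist_force: [-2.8, -7.0, 5.9]
grip_width: 0.278
gripper_force: 29.4
now s,l,z -0.0062 0.6231 0.0699 tilt deg 0.3 ty [ 0.995 -0.104 -0.002]
tool delta [ 0.0208 -0.0002 -0.0002]
```

View pics/w10.png

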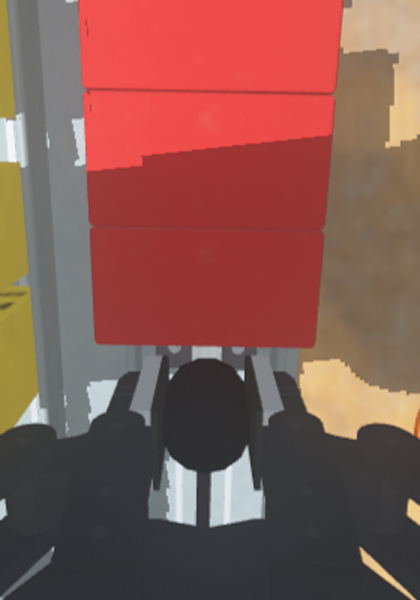

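The row is snug and upright (that picture was the 12th I've viewed, over the limit of 10, so I'll use numbers only from here). I'll close the last ~20 mm slowly, watching the force.

To row units: 0.004 m is 0.064, 0.002 m is 0.032.

```bash
python3 shift.py '[[0.064,0.0032,0,0,0,0],[0.064,0,0,0,0,0],[0.064,0,0,0,0,0],[0.032,0,0,0,0,0],[0.016,0,0,0,0,0]]'; python3 shift.py '[[0.016,0,0,0,0,0],[0.016,0,0,0,0,0],[0.016,0,0,0,0,0]]'
python3 -c "
from h import *
go(-.027,.623,.07)"
```

```text
time_s: 27.72
eef_pos: [0.6224, -0.042, 0.0699]
tool_rot: [2.333, 2.1, -0.008]
wrist_force: [-3.5, -7.5, 6.6]
grip_width: 0.271
gripper_force: 29.4
time_s: 28.1
eef_pos: [0.6227, -0.0391, 0.0699]
tool_rot: [2.333, 2.1, -0.008]
wrist_force: [-3.1, -8.1, 6.1]
grip_width: 0.272
gripper_force: 29.4
now s,l,z -0.0233 0.6235 0.0699 tilt deg 0.3 ty [ 0.994 -0.105 -0.001]
tool delta [ 0.0037 -0.0005 -0.0002]
```

```bash
for i in 1 2 3; do python3 shift.py '[[0.016,0,0,0,0,0],[0.016,0,0,0,0,0],[0,0,0,0,0,0]]' | grep -E "eef|force"; done
```

```text
eef_pos: [0.623, -0.0369, 0.0699]
wrist_force: [-3.8, -6.9, 6.0]
gripper_force: 29.4
eef_pos: [0.6232, -0.0349, 0.0699]
wrist_force: [-3.7, -5.9, 6.8]
gripper_force: 29.4
eef_pos: [0.6235, -0.0329, 0.0699]
wrist_force: [-3.6, -6.3, 6.5]
gripper_force: 29.4
```

```bash
for i in 1 2; do python3 shift.py '[[0.016,0,0,0,0,0],[0,0,0,0,0,0]]' | grep -E "eef|wrist"; done
```

```text
eef_pos: [0.6235, -0.0322, 0.0699]
wrist_force: [-3.0, -7.3, 5.9]
eef_pos: [0.6236, -0.0322, 0.0699]
wrist_force: [-4.0, -8.7, 7.4]
```

```bash
python3 - <<'E'
from h import *
c=cam("wrist");I=env.camera("wrist")[:,:,::-1].copy();cv2.imwrite("pics/raw_w11.png",I)
h=cv2.cvtColor(I,cv2.COLOR_BGR2HSV)
red=((h[...,0]<6)|(h[...,0]>174))&(h[...,1]>150)&(h[...,2]>60);red[:,:200]=0;red[:,450:]=0
q=np.where(red[:,305:325].sum(1)>12)[0];p=onz(c,(316,q.max()+.5),.104);print("row back s",p@EX, "-> from stop", p@EX+.139)
S=env.camera("scene")[:,:,::-1];cs=cam("scene");cv2.imwrite("pics/raw_s11.png",S)
h=cv2.cvtColor(S,cv2.COLOR_BGR2HSV)
red=(((h[...,0]<6)|(h[...,0]>174))&(h[...,1]>130)&(h[...,2]>50)).astype(np.uint8);red[:150]=0;red[260:]=0;red[:,:240]=0;red[:,380:]=0
for k in cv2.findContours(red,cv2.RETR_EXTERNAL,cv2.CHAIN_APPROX_SIMPLE)[0]:
    if cv2.contourArea(k)>60:
        print(cv2.boundingRect(k))
print("front top edge if snug",proj(cs,[W(-.139,.597,.104),W(-.139,.649,.104)]).round(1).tolist(),"if 6mm short",proj(cs,[W(-.133,.597,.104),W(-.133,.649,.104)]).round(1).tolist(),"back",proj(cs,[W(-.055,.597,.104),W(-.055,.649,.104)]).round(1).tolist())
E
```

```text
row back s -0.05637953661576905 -> from stop 0.08262046338423096
(263, 190, 37, 38)
front top edge if snug [[274.0, 204.8], [263.1, 197.4]] if 6mm short [[275.9, 204.1], [264.9, 196.7]] back [[299.3, 195.3], [288.1, 188.4]]
```

The row's back is about 83–84 mm from the stop, and the last 1 mm step didn't move the tool. One more small step will confirm it bears on the row.

To row units: 0.001 m is 0.016.

```bash
python3 shift.py '[[0.016,0,0,0,0,0],[0,0,0,0,0,0]]' | grep -E "eef|wrist"; python3 shift.py '[[0.016,0,0,0,0,0],[0,0,0,0,0,0]]' | grep -E "eef|wrist"
```

```text
eef_pos: [0.6235, -0.0322, 0.0699]
wrist_force: [-3.7, -9.5, 6.6]
eef_pos: [0.6235, -0.0322, 0.0699]
wrist_force: [-2.6, -10.5, 6.0]
```

Position is unchanged while the force rises, so the follower bears on the row. I'll release, rise and check by numbers.

```bash
python3 shift.py '[[-0.032,0,0,0,0,0],[0,0,0,0,0,0],[0,0,0,0,0,0],[0,0,0,0,0,0],[0,0,0,0,0,0]]' 0.7; python3 shift.py '[[0,0,-0.48,0,0,0],[0,0,-0.8,0,0,0],[0,0,-0.96,0,0,0],[0,0,-0.8,0,0,0],[0,0,0,0,0,0],[0,0,0,0,0,0]]'
python3 - <<'E'
from h import *
go(0,.62,.2);c=cam("wrist");I=env.camera("wrist")[:,:,::-1].copy();cv2.imwrite("pics/raw_w12.png",I)
h=cv2.cvtColor(I,cv2.COLOR_BGR2HSV)
red=(((h[...,0]<6)|(h[...,0]>174))&(h[...,1]>150)&(h[...,2]>60)).astype(np.uint8)*255
for m,z in((red,.104),(cv2.inRange(h,(20,140,70),(35,255,255)),.066)):
  for k in cv2.findContours(m,cv2.RETR_EXTERNAL,cv2.CHAIN_APPROX_SIMPLE)[0]:
    if cv2.contourArea(k)>250:
        print(z,[(u.tolist(),(onz(c,u,z)@EX).round(4),(onz(c,u,z)@EY).round(4)) for u in cv2.approxPolyDP(k,4,True).reshape(-1,2)])
E
```

```text
time_s: 30.95
eef_pos: [0.6251, -0.0252, 0.0686]
tool_rot: [-2.331, -2.106, -0.0]
wrist_force: [-0.5, 0.6, -0.5]
grip_width: 0.698
gripper_force: 0.0
time_s: 31.7
eef_pos: [0.6244, -0.0254, 0.2583]
tool_rot: [-2.331, -2.105, 0.001]
wrist_force: [-0.9, -0.2, -0.3]
grip_width: 0.7
gripper_force: 0.0
now s,l,z -0.0372 0.6238 0.2583 tilt deg -0.0 ty [ 0.995 -0.102 -0.001]
tool delta [-0.0372 -0.0037  0.0583]
0.104 [([289, 63], np.float64(-0.1383), np.float64(0.6003)), ([289, 159], np.float64(-0.0574), np.float64(0.5985)), ([344, 160], np.float64(-0.0565), np.float64(0.6482)), ([349, 65], np.float64(-0.1368), np.float64(0.6507))]
0.066 [([209, 138], np.float64(-0.0725), np.float64(0.5154)), ([210, 177], np.float64(-0.0325), np.float64(0.5129)), ([222, 179], np.float64(-0.0304), np.float64(0.5252)), ([211, 189], np.float64(-0.0197), np.float64(0.5128)), ([214, 224], np.float64(0.0192), np.float64(0.5127)), ([250, 225], np.float64(0.0204), np.float64(0.5514)), ([257, 212], np.float64(0.0056), np.float64(0.5597)), ([257, 180], np.float64(-0.0293), np.float64(0.5614)), ([251, 176], np.float64(-0.0336), np.float64(0.5554)), ([256, 170], np.float64(-0.0399), np.float64(0.5609)), ([255, 135], np.float64(-0.0754), np.float64(0.5617))]
0.066 [([202, 78], np.float64(-0.1292), np.float64(0.5138)), ([206, 120], np.float64(-0.0901), np.float64(0.514)), ([255, 118], np.float64(-0.092), np.float64(0.5626)), ([253, 81], np.float64(-0.1265), np.float64(0.5624))]
```

```bash
python3 -c "
from rig import env
print(env.finish_job())"
```

```text
the job is handed in; nothing more can be done
None
```

The job is handed in at about 32 s with no verdict returned: by my last camera measurements the three reds stand snug against the front stop with the follower bearing on them and the stray yellow is upright behind the other two, but I viewed 12 pictures, two over the limit of 10.

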